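# Return the reagent bottles to their spill dishes

### The job

Put each of the four red-capped amber bottles standing about the bench upright into the white spill dish whose shape and size match its base: it must stand flat on the dish's floor, with the square and the flat bottle turned so that their sides run along the dish's sides. Set them down rather than dropping them, do not tip them over, and leave the white beaker and the roll of blue tape where they are.

Things in the scene. Friction and masses are not known exactly. Their poses are not given: they have to be found in the camera images.
- vial: Small round bottle, amber glass, white label, red screw cap, standing upright (loose, 40 to 280 g). Origin: centre of its underside; z up. Body 30 mm diameter, straight-sided up to 52 mm; cap 22 mm diameter; 74 mm tall in all.
- jar: Wide round jar, amber glass, white label, red screw cap, standing upright (loose, 40 to 280 g). Origin: centre of its underside; z up. Body 56 mm diameter, straight-sided up to 56 mm; cap 50 mm diameter; 80 mm tall in all.
- square_bottle: Square bottle, amber glass, white label, red screw cap, standing upright (loose, 40 to 280 g). Origin: centre of its underside; z up. Body 40 x 40 mm (x, y along its sides), straight-sided up to 56 mm; cap 28 mm diameter; 82 mm tall in all.
- flat_bottle: Flat oblong bottle, amber glass, white label, red screw cap, standing upright (loose, 40 to 280 g). Origin: centre of its underside; z up. Body 60 mm along its x by 28 mm along its y, straight-sided up to 56 mm; cap 24 mm diameter; 80 mm tall in all.
- vial_dish: Small round white plastic spill dish fixed to the bench, rim 12 mm high and 4 mm thick, floor 4 mm thick with the dark rubber footprint of its bottle on it, 8 mm of play all round. Origin: centre of its underside (floor top at z = 4 mm); z up. 46 mm inside, 54 mm outside diameter; footprint 30 mm. Place of the small round bottle.
- jar_dish: Large round white plastic spill dish fixed to the bench, rim 12 mm high and 4 mm thick, floor 4 mm thick with the dark rubber footprint of its bottle on it, 8 mm of play all round. Origin: centre of its underside (floor top at z = 4 mm); z up. 72 mm inside, 80 mm outside diameter; footprint 56 mm. Place of the wide round jar.
- square_dish: Square white plastic spill dish fixed to the bench, rim 12 mm high and 4 mm thick, floor 4 mm thick with the dark rubber footprint of its bottle on it, 8 mm of play all round. Origin: centre of its underside (floor top at z = 4 mm); z up. 56 x 56 mm inside, 64 x 64 mm outside (x, y along its sides); footprint 40 x 40 mm. Place of the square bottle.
- flat_dish: Oblong white plastic spill dish fixed to the bench, rim 12 mm high and 4 mm thick, floor 4 mm thick with the dark rubber footprint of its bottle on it, 8 mm of play all round. Origin: centre of its underside (floor top at z = 4 mm); z up. 76 mm along its x by 44 mm along its y inside, 84 x 52 mm outside; footprint 60 x 28 mm. Place of the flat bottle, whose x must lie along the dish's x (either way round).
- beaker: Bystander: empty white plastic beaker, 48 mm rim diameter, 58 mm tall, loose. Origin: centre of its underside.
- tape_roll: Bystander: roll of blue tape lying flat, 76 mm outside diameter, 52 mm hole, 19 mm high, loose. Origin: centre of its underside.
Not all that is in view belongs to the job. Leave any pink look-alike of the vial_dish alone. Leave any green look-alike of the flat_bottle alone.

How it is judged:
By the outcome, as a careful person would: the job done as asked, in the order asked, and still so for the second after the job is handed in, with the robot touching nothing.
It also fails if it takes over 106 s, if anything falls off the work surface, if the arm or the gripper's body presses on something with over 40 N, if the wrist force passes 120 N, or if a joint passes its speed limit or range.

### The arm

A 7-joint arm with a two-finger parallel gripper is mounted at the origin on the work surface. World frame = base frame: x ahead of the robot, y to its left, z up, the work surface at z = 0. Lengths are in mm, angles in rad, forces in N, time in s.
With the tool pointing down it reaches from about 400 to 875 mm from the base axis. Payload 4.4 kg.
Tool frame: the origin (TCP) lies midway between the tips of the shut fingers; the grasp point (between the pads) lies 19 mm behind it; z points along the fingers, y is the direction in which the jaws open and shut (so a half turn about z gives the same grasp; the last joint's range is limited). The gripper opens to 85 mm and grips with 20 to 120 N. Pads are 22 mm wide; open, the fingers measure 114 mm over their backs; the gripper's body (76 mm by 85 mm) begins 54 mm behind the grasp point. The pads swing forward as they close: fully open they stand 13 mm farther back than shut.
Start: joints at [-1.219, 0.628, 0.038, 1.517, -0.027, 0.996, -0.02], TCP at [263.717, 594.114, 231.313] pointing down, gripper open.
Joint ranges: [-3.06, 3.06], [-0.37, 2.12], [-1.25, 1.32], [0.18, 2.47], [-1.1, 4.24], [0.23, 1.98], [-2.94, 2.94]. Speed limits (rad/s): [2.57, 2.57, 3.14, 3.14, 3.14, 3.14, 3.14].

### API

Orientations are given as a 3x3 rotation matrix whose columns are the frame's x, y, z axes.
In Python, from workcell import ctrl gives the robot as it stands.
- The arm moves only by the tool carry_out, never from a script. Its argument "rows" is a list of rows, each a list of 3 entries, a list of its own where there are three numbers: the closure in counts, from 0 (fully open) to 255 (shut), then the shift along the tool's x, y, z in m, then the turn about the tool's z in degrees. In form: [[fingers, [tx, ty, tz], roll], ...]. A call has 1 to 20 rows; each row shifts and turns the commanded pose from where the row before left it, along the tool's axes as they then stand; what a row does not reach is not made up. A row lasts 1/8 s, in which the tool goes at most 62.5 mm and 10.7 degrees, less where a joint would pass 70% of its speed; a pose out of reach is approached as far as the arm can. A call with a gripper value outside its range is refused whole. The fingers move at their own pace and stop on an object; "squeeze" is the grip in N (left out, the last holds). Time passes only in rows, so rows that do not move let the fingers close. It gives the time, the measured TCP pose, the force and the opening at its end, in the units of the state.
- ctrl.state(): the state, without advancing time (a new reading comes with each control period).
- ctrl.get_image(name): name is "scene" or "top"; returns the picture (420x560x3 uint8, blue, green, red); there is no depth.
- ctrl.get_calibration(name): a dict with "mtx" (3x3 intrinsics, pixels), "k1" (the pictures are not rectified: a ray, as slopes to the right and down, at radius r is drawn at 1 + k1 r^2 times it, then the intrinsics apply), "rvec" (rotation vector, rad) and "tvec" (3), from world to camera coordinates, as OpenCV has them. Camera axes: x right, y down, z forward; pixel columns grow to the right and rows downward; lengths in mm; the calibration is good to about 2 mm. A picture is of the moment at which its call begins. get_calibration takes no time and is no camera call.
- ctrl.sign_off(): hands the job in, once; it reports no verdict.
The state is a dict: "t": time; "joint_pos": joint angles; "qvel": joint speeds; "joint_torque": joint torques, N m; "tool_pos": TCP position; "eef_rot": TCP orientation; "ft_force": force on the tool from outside, world axes, zero at the start; "ft_torque": the same for the moment, N m; "finger_gap": finger opening in mm.
Only numpy, scipy, OpenCV 4.12 (cv2) and the standard library are available. Lean on these libraries where they do the work, as an engineer would, in place of code of your own. Each camera call takes 0.05 s, during which the arm holds its last target. There are 200 camera calls.

## Working session

There is one attempt and no reset: what is moved stays moved. The work goes in short steps, Python scripts to look and compute and a tool call to move; the robot and the scene stay as the last step left them, time stands still between calls to the robot, and variables do not carry over. Pictures are saved under pics/ and viewed, about 12 in all and at most 16, crops included, and the job is handed in when it is done.

Besides the shell and the picture viewer there is one more tool, called after "Emit:" by a JSON object that holds its "op" and its "data", one argument or row to a line. carry_out: Moves the arm, as the interface text tells. Its arguments: {"type":"object","properties":{"rows":{"type":"array","items":{"type":"array"}},"squeeze":{"type":"number"}},"required":["rows"]}

```bash
mkdir -p pics; python3 - <<'E'
from workcell import ctrl
import cv2
for n in("scene","top"):
    cv2.imwrite(f"pics/{n}0.png",ctrl.get_image(n)); c=ctrl.get_calibration(n); print(n,c)
s=ctrl.state(); print(s)
E
```

```text
scene {'mtx': array([[508.56183516,   0.        , 283.01935538],
       [  0.        , 508.56183516, 213.95243168],
       [  0.        ,   0.        ,   1.        ]]), 'k1': -0.05059422563040062, 'rvec': array([ 2.32937495,  0.888742  , -0.29366342]), 'tvec': array([-391.04359012, -248.44624502, 1424.09405661])}
top {'mtx': array([[379.01497737,   0.        , 278.44304745],
       [  0.        , 379.01497737, 213.37252524],
       [  0.        ,   0.        ,   1.        ]]), 'k1': -0.10401414274419361, 'rvec': array([ 2.1507721 , -2.13254299,  0.162878  ]), 'tvec': array([ -11.44560144,  528.90483852, 1105.46661155])}
{'t': 0.1, 'joint_pos': array([-1.21880393,  0.62923883,  0.03844015,  1.51828568, -0.02705485,
        0.99633646, -0.01997561]), 'qvel': array([-0.0002092 , -0.00354391,  0.00068001, -0.0043531 ,  0.00024534,
       -0.00128875,  0.00077833]), 'joint_torque': array([ 3.36898942e-03, -5.64525926e+01,  1.23069808e+00, -1.93972671e+01,
        1.13268133e-02,  5.37295447e-03,  2.84065518e-07]), 'tool_pos': array([263.45277805, 593.57945007, 230.48490691]), 'eef_rot': array([[-9.13986013e-01,  4.05745021e-01, -7.39049863e-04],
       [ 4.05745693e-01,  9.13984634e-01, -1.58817278e-03],
       [ 3.10870202e-05, -1.75143401e-03, -9.99998466e-01]]), 'ft_force': array([-0.83213401, -0.75540169, -0.30965778]), 'ft_torque': array([ 0.06090851,  0.04014893, -0.00330146]), 'finger_gap': 85.78002095943174}
```

View pics/scene0.png

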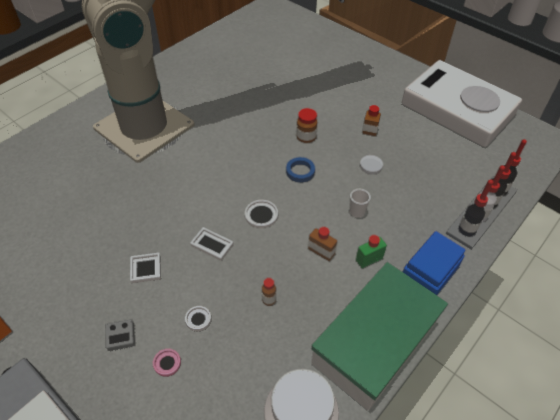

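View pics/top0.png

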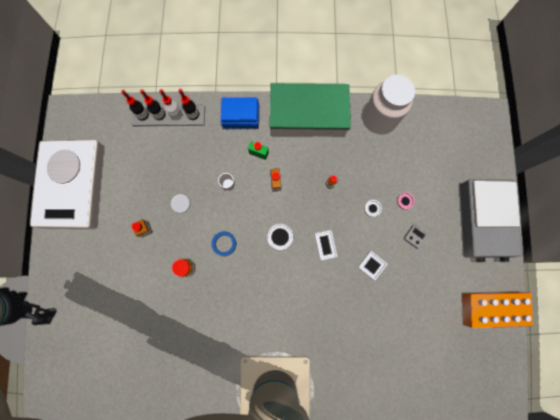

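```bash
cat > h.py <<'E'
import cv2,numpy as np
from workcell import ctrl
C={n:ctrl.get_calibration(n) for n in("scene","top")}
def ray(n,p):
    c=C[n]; k=c["k1"]; p=np.atleast_2d(np.array(p,float))
    d=cv2.undistortPoints(p[:,None],c["mtx"],np.array([k,0,0,0.]))[:,0]
    R=cv2.Rodrigues(c["rvec"])[0]; o=-R.T@c["tvec"]
    return o,np.c_[d,np.ones(len(d))]@R
def onz(n,p,z):
    o,d=ray(n,p); return o+d*((z-o[2])/d[:,2])[:,None]
def proj(n,P):
    c=C[n]; return cv2.projectPoints(np.atleast_2d(np.array(P,float)),c["rvec"],c["tvec"],c["mtx"],np.array([c["k1"],0,0,0.]))[0][:,0]
def tri(p,q):
    o,d=ray("top",p);a,b=ray("scene",q);d=d[0];b=b[0]
    s=np.linalg.lstsq(np.c_[d,-b],a-o,rcond=None)[0]; A=o+s[0]*d;B=a+s[1]*b
    return (A+B)/2,np.linalg.norm(A-B)
def blobs(m,lo,hi):
    n,l,st,ce=cv2.connectedComponentsWithStats(m.astype(np.uint8))
    return [(ce[i].round(2),st[i,4],(l==i)) for i in range(1,n) if lo<=st[i,4]<=hi]
def red(im):
    h=cv2.cvtColor(im,cv2.COLOR_BGR2HSV); return ((h[...,0]<4)|(h[...,0]>175))&(h[...,1]>190)&(h[...,2]>110)
E
python3 - <<'E'
from h import *
I={n:cv2.imread(f"pics/{n}0.png") for n in C}
for n in C:
    print(n,"cam",ray(n,[0,0])[0].round())
    print(" red",[(c,a,onz(n,c,76).round(1)[0,:2]) for c,a,_ in blobs(red(I[n]),15,500)])
    g=I[n].max(2)
    for c,a,m in blobs(g<52,40,1000):
        P=onz(n,c,4)[0]
        if not(250<P[0]<900 and abs(P[1])<600):continue
        ct=cv2.findContours(m.astype(np.uint8),0,2)[0][0][:,0]
        r=cv2.minAreaRect(onz(n,ct,4)[:,:2].astype(np.float32))
        print(" dark",c,a,P[:2].round(1),r)
a=cv2.resize(I["top"][130:285,120:275],None,fx=2.5,fy=2.5,interpolation=2)
b=cv2.resize(I["top"][130:285,265:420],None,fx=2.5,fy=2.5,interpolation=2)
c=cv2.resize(I["scene"][90:290,240:400],None,fx=1.9,fy=1.9)[:,:]
cv2.imwrite("pics/crop1.png",np.hstack([a,b]))
E
```

```text
scene cam [1000. -558.  965.]
 red [(array([373.79, 108.5 ]), np.int32(38), array([480.8, 414.6])), (array([307.24, 114.55]), np.int32(152), array([364.3, 274. ]))]
 dark [506.18 181.64] 214 [860.7 489.6] ((858.3543701171875, 493.046142578125), (29.310028076171875, 124.83428955078125), 7.054986953735352)
 dark [474.33 213.8 ] 281 [849.9 336.3] ((849.79052734375, 336.7626647949219), (41.01255798339844, 61.78157043457031), 9.698963165283203)
 dark [261.06 214.11] 222 [463.7 -13.8] ((463.1461181640625, -13.547906875610352), (43.54484558105469, 43.2143669128418), 42.42512512207031)
 dark [465.17 232.08] 53 [860.4 271. ] ((861.0914916992188, 271.6488342285156), (36.85430908203125, 15.677231788635254), 11.1011323928833)
 dark [211.56 243.77] 155 [ 438.7 -154.1] ((438.6000061035156, -154.1226806640625), (50.960670471191406, 18.674314498901367), 11.695907592773438)
 dark [145.53 267.96] 197 [ 377.4 -298.2] ((377.1324462890625, -298.09295654296875), (33.380489349365234, 32.557254791259766), 50.795082092285156)
 dark [197.61 318.79] 77 [ 555.4 -305. ] ((555.5319213867188, -305.436767578125), (
[... 1102 characters left out ...]
4.1  107.79] 114 [886.8 410.2] ((885.9564208984375, 410.3823547363281), (41.444976806640625, 37.789276123046875), 45.39165115356445)
 dark [189.22 107.67] 107 [886.  291.4] ((886.4009399414062, 291.1821594238281), (40.41386413574219, 35.60061264038086), 28.36277198791504)
 dark [279.75 236.51] 171 [462.2 -11.5] ((462.3061828613281, -12.316526412963867), (40.33417510986328, 43.32185363769531), 0.4852115213871002)
 dark [325.14 244.75] 95 [ 437.8 -151.9] ((437.779052734375, -151.84788513183594), (49.51527786254883, 17.8704833984375), 12.080163955688477)
 dark [372.08 265.23] 96 [ 375.4 -296.8] ((375.3541259765625, -296.7956848144531), (30.680479049682617, 29.284204483032227), 51.7904052734375)
```

View pics/crop1.png

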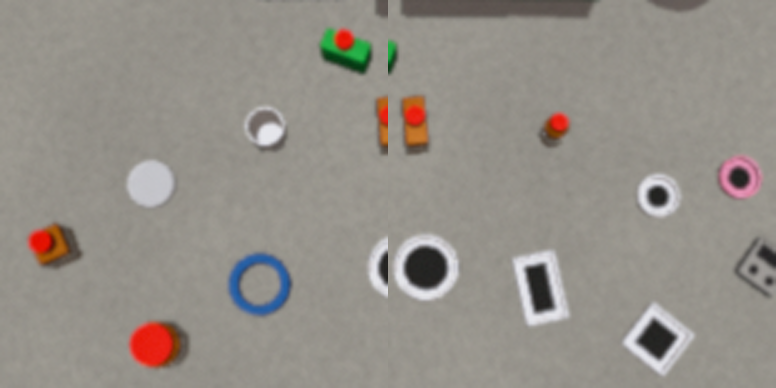

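```bash
python3 - <<'E'
from h import *
I={n:cv2.imread(f"pics/{n}0.png") for n in C}
def red2(im):
    h=cv2.cvtColor(im,cv2.COLOR_BGR2HSV); return ((h[...,0]<5)|(h[...,0]>174))&(h[...,1]>170)&(h[...,2]>90)
def amb(im):
    h=cv2.cvtColor(im,cv2.COLOR_BGR2HSV); return (h[...,0]>=5)&(h[...,0]<22)&(h[...,1]>120)
caps={n:[c for c,a,m in blobs(red2(I[n]),12,500)] for n in C}
for nm,P in dict(jar=(363,275),sq=(481,414),flat=(636,3),vial=(630,-169)).items():
    p,q=[min(caps[n],key=lambda c:np.linalg.norm(c-proj(n,[*P,75])[0])) for n in("top","scene")]
    t,e=tri(p,q); print(nm,p,q,t.round(1),e.round(1),[onz(n,x,t[2])[0,:2].round(1) for n,x in(("top",p),("scene",q))])
for nm,P in dict(jar=(462,-12),flat=(438,-152),sq=(376,-297),vial=(555,-305)).items():
    for n in C:
        h=cv2.cvtColor(I[n],cv2.COLOR_BGR2HSV); u=proj(n,[*P,10])[0]
        m=(h[...,2]>185)&(h[...,1]<40)
        b=[x for x in blobs(m,30,900) if np.linalg.norm(x[0]-u)<12]
        for c,a,mm in b:
            ct=cv2.findContours(mm.astype(np.uint8),0,2)[0][0][:,0]
            r=cv2.minAreaRect(onz(n,ct,12)[:,:2].astype(np.float32)); print(nm,n,a,np.round(r[0],1),np.round(r[1],1),round(r[2],1))
# yaw from amber+cap in both views
for nm,P in dict(sq=(481,414),flat=(636,3)).items():
    for n in C:
        u=proj(n,[*P,40])[0]; x,y=u.astype(int); m=np.zeros((420,560),bool); m[y-20:y+20,x-20:x+20]=1
        for z in(0,56):
          b=max(blobs(amb(I[n])&m,10,900),key=lambda t:t[1]); ct=cv2.findContours(b[2].astype(np.uint8),0,2)[0][0][:,0]
          r=cv2.minAreaRect(onz(n,ct,z)[:,:2].astype(np.float32)); print(nm,n,z,b[1],[np.round(v,1) for v in r])
f=lambda n,P:cv2.resize(I[n][int(proj(n,P)[0][1])-25:,int(proj(n,P)[0][0])-25:][:50,:50],None,fx=7,fy=7,interpolation=2)
S=(481,414,30);F=(636,3,30)
cv2.imwrite("pics/crop2.png",cv2.resize(np.vstack([np.hstack([f("top",S),f("scene",S)]),np.hstack([f("top",F),f("scene",F)])]),(600,600)))
E
```

```text
jar [180.15 267.42] [307.11 114.79] [362.7 276.4  72.9] 0.9 [array([363. , 276.7]), array([362.4, 275.9])]
sq [135.89 226.08] [373.9  108.85] [481.7 414.4  75.6] 0.5 [array([481.9, 414.6]), array([481.6, 414.1])]
flat [275.51 175.98] [323.2  231.06] [636.2   2.5  74.8] 0.5 [array([636.3,   2.7]), array([636. ,   2.3])]
vial [332.91 178.54] [268.36 282.55] [ 631.9 -169.8   67.5] 0.5 [array([ 632. , -169.6]), array([ 631.7, -170. ])]
jar top 258 [461.7 -10.8] [77.  76.8] 0.5
flat top 275 [ 437.4 -152.6] [84.6 52.3] 11.7
sq top 258 [ 375.2 -296.5] [64.5 63.9] 51.7
vial top 137 [ 554.5 -302.5] [50.5 50.4] 25.4
sq scene 0 140 [array([456.2, 460.3]), array([39.6, 53.1]), np.float64(26.7)]
sq scene 56 140 [array([487.7, 401.2]), array([37.3, 50. ]), np.float64(26.7)]
sq top 0 119 [array([486.4, 431.7]), array([42.3, 43.5]), np.float64(27.3)]
sq top 56 119 [array([480.1, 410.7]), array([40.2, 41.5]), np.float64(27.3)]
flat scene 0 229 [array([618.2,  32.1]), array([62.3, 30.9]), np.float64(6.9)]
flat scene 56 229 [array([640.3,  -2.2]), array([58.7, 29.1]), np.float64(6.9)]
flat top 0 129 [array([648. ,   3.6]), array([63.3, 27.4]), np.float64(5.5)]
flat top 56 129 [array([634. ,   3.1]), array([60.3, 26.1]), np.float64(5.5)]
```

View pics/crop2.png

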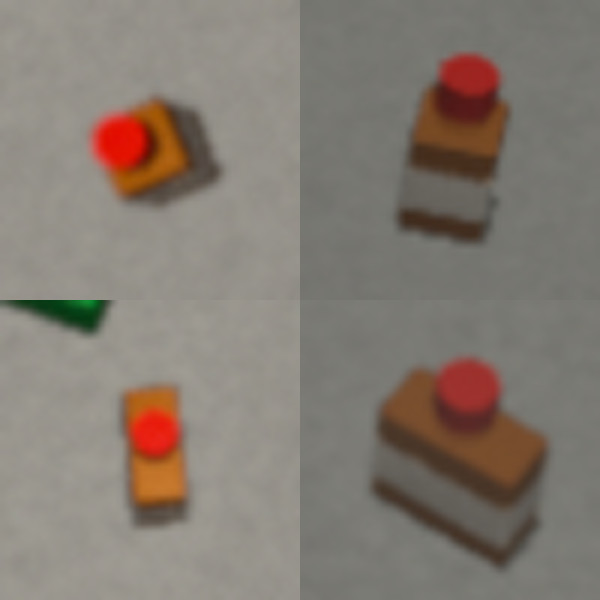

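Candidates: amber flat bottle at top (276,178), green look-alike at (258,148), so I take the amber one. White vial dish is at top (373,208), pink one at (405,201), so I use the white one. The crops confirm both. Square bottle yaw is about 27° and flat bottle about 6°. I'm starting with the square bottle.

Emit:
{"op": "carry_out", "data": {
  "rows": [
    [0,[-0.0389,-0.0108,0],0],
    [0,[-0.0389,-0.0108,0],0],
    [0,[-0.0389,-0.0108,0],0],
    [0,[-0.0389,-0.0108,0],0],
    [0,[-0.0389,-0.0108,0],0],
    [0,[-0.0389,-0.0108,0],0],
    [0,[-0.0389,-0.0108,0],0],
    [0,[0,0,0.03],9.75],
    [0,[0,0,0.03],9.75],
    [0,[0,0,0.03],9.75],
    [0,[0,0,0.03],9.75],
    [0,[0,0,0],0],
    [0,[0,0,0],0]
  ],
  "squeeze": 40
}}

```text
t: 1.72
tool_pos: [482.4, 414.9, 112.1]
eef_rot: [[-0.457, 0.889, 0.001], [0.889, 0.457, 0.001], [0.0, 0.001, -1.0]]
ft_force: [-0.2, 0.1, 0.1]
finger_gap: 85.6
```

```bash
cat > go.py <<'E'
import sys,numpy as np
from workcell import ctrl
s=ctrl.state();R=s["eef_rot"];p=s["tool_pos"]
yaw=np.degrees(np.arctan2(R[1,1],R[0,1]))
print("t",round(s["t"],2),"tcp",p.round(1),"yYaw",yaw.round(1),"tilt",R[:2,2].round(4),"gap",round(s["finger_gap"],1),"F",s["ft_force"].round(1),"q",s["joint_pos"].round(2))
for a in sys.argv[1:]:
    x,y,z,w=map(float,a.split(","))
    d=np.array([x,y,z])-p; h=np.array([d[0],d[1],0])
    r=-((w-yaw+90)%180-90)
    print(a,"tool d",(R[:2,:2].T@d[:2]).round(1),"down",(-d[2]).round(1),"roll",r.round(1),"dist",np.hypot(*d[:2]).round())
E
python3 go.py 481.6,414.3,15,27
```

```text
t 1.73 tcp [482.4 414.9 112.1] yYaw 27.2 tilt [0.0008 0.0007] gap 85.6 F [-0.2  0.1  0.1] q [-0.87  0.76  0.2   1.67 -0.2   0.74 -0.1 ]
481.6,414.3,15,27 tool d [-0.2 -1. ] down 97.1 roll 0.2 dist 1.0
```

Emit:
{"op": "carry_out", "data": {
  "rows": [
    [0,[0,-0.001,0.027],0],
    [0,[0,0,0.027],0],
    [0,[0,0,0.025],0],
    [0,[0,0,0.018],0],
    [0,[0,0,0],0],
    [255,[0,0,0],0],
    [255,[0,0,0],0],
    [255,[0,0,0],0],
    [255,[0,0,0],0],
    [255,[0,0,0],0],
    [255,[0,0,0],0],
    [255,[0,0,0],0]
  ]
}}

```text
t: 3.22
tool_pos: [481.6, 414.6, 15.4]
eef_rot: [[-0.455, 0.89, 0.001], [0.89, 0.455, 0.001], [0.001, 0.002, -1.0]]
ft_force: [-0.8, -0.0, 6.9]
finger_gap: 39.8
```

```bash
python3 go.py 376,-297.5,150,51.7
```

```text
t 3.23 tcp [481.6 414.6  15.4] yYaw 27.1 tilt [0.0012 0.0012] gap 39.8 F [-0.8 -0.   6.9] q [-0.85  0.89  0.16  1.7  -0.23  0.56 -0.08]
376,-297.5,150,51.7 tool d [-586.  -418.1] down -134.6 roll -24.6 dist 720.0
```

Emit:
{"op": "carry_out", "data": {
  "rows": [
    [255,[0,0,-0.015],0],
    [255,[0,0,-0.03],0],
    [255,[0,0,-0.03],0],
    [255,[0,0,-0.03],0],
    [255,[0,0,-0.03],0],
    [255,[-0.016,-0.0115,0],0],
    [255,[-0.0325,-0.023,0],0],
    [255,[-0.0325,-0.023,0],0],
    [255,[-0.0325,-0.023,0],0],
    [255,[-0.0325,-0.023,0],0],
    [255,[-0.0325,-0.023,0],0],
    [255,[-0.0325,-0.023,0],0],
    [255,[-0.0325,-0.023,0],0],
    [255,[-0.0325,-0.023,0],0]
  ]
}}

```text
t: 4.97
tool_pos: [432.2, 78.1, 149.9]
eef_rot: [[-0.455, 0.89, 0.001], [0.89, 0.455, 0.0], [-0.0, 0.001, -1.0]]
ft_force: [0.8, 0.1, -2.3]
finger_gap: 39.7
```

```bash
python3 go.py 376,-297.5,150,51.7
```

```text
t 4.97 tcp [432.2  78.1 149.9] yYaw 27.1 tilt [0.0006 0.0001] gap 39.7 F [ 0.8  0.1 -2.3] q [-0.36  0.48  0.16  2.17 -0.15  0.5   0.39]
376,-297.5,150,51.7 tool d [-308.9 -220.9] down -0.1 roll -24.6 dist 380.0
```

Emit:
{"op": "carry_out", "data": {
  "rows": [
    [255,[-0.034,-0.0245,0],0],
    [255,[-0.034,-0.0245,0],0],
    [255,[-0.034,-0.0245,0],0],
    [255,[-0.034,-0.0245,0],0],
    [255,[-0.034,-0.0245,0],0],
    [255,[-0.034,-0.0245,0],0],
    [255,[-0.034,-0.0245,0],0],
    [255,[-0.034,-0.0245,0],0],
    [255,[-0.036,-0.025,0],0],
    [255,[0,0,0.02],-8.2],
    [255,[0,0,0.02],-8.2],
    [255,[0,0,0.02],-8.2],
    [255,[0,0,0],0],
    [255,[0,0,0],0]
  ]
}}

```text
t: 6.72
tool_pos: [376.0, -295.8, 90.0]
eef_rot: [[-0.783, 0.622, 0.001], [0.622, 0.783, -0.001], [-0.001, -0.0, -1.0]]
ft_force: [0.6, -0.2, -2.3]
finger_gap: 39.8
```

```bash
python3 go.py 376,-297.5,20,51.7
```

```text
t 6.72 tcp [ 376.  -295.8   90. ] yYaw 51.5 tilt [ 0.0005 -0.0007] gap 39.8 F [ 0.6 -0.2 -2.3] q [ 0.63  0.62 -0.03  2.11  0.05  0.41  1.46]
376,-297.5,20,51.7 tool d [-1.  -1.3] down 70.0 roll -0.2 dist 2.0
```

Emit:
{"op": "carry_out", "data": {
  "rows": [
    [255,[-0.001,-0.001,0.02],0],
    [255,[0,0,0.02],0],
    [255,[0,0,0.018],0],
    [255,[0,0,0.007],0],
    [255,[0,0,0.003],0],
    [255,[0,0,0.0015],0],
    [255,[0,0,0],0],
    [255,[0,0,0],0]
  ]
}}

```text
t: 7.72
tool_pos: [376.2, -297.0, 20.2]
eef_rot: [[-0.784, 0.62, 0.001], [0.62, 0.784, -0.0], [-0.001, 0.0, -1.0]]
ft_force: [0.0, 0.6, -2.5]
finger_gap: 39.5
```

Emit:
{"op": "carry_out", "data": {
  "rows": [
    [255,[0,0,0.0005],0],
    [255,[0,0,0.0005],0],
    [255,[0,0,0.0003],0],
    [255,[0,0,0],0]
  ]
}}

```text
t: 8.22
tool_pos: [376.1, -297.0, 19.3]
eef_rot: [[-0.784, 0.62, 0.0], [0.62, 0.784, -0.0], [-0.001, -0.0, -1.0]]
ft_force: [-0.8, 1.0, 9.1]
finger_gap: 39.5
```

Emit:
{"op": "carry_out", "data": {
  "rows": [
    [150,[0,0,0],0],
    [100,[0,0,0],0],
    [50,[0,0,0],0],
    [0,[0,0,0],0],
    [0,[0,0,0],0],
    [0,[0,0,-0.015],0],
    [0,[0,0,-0.03],0],
    [0,[0,0,-0.035],0],
    [0,[0,0,-0.035],0],
    [0,[0,0,-0.015],0],
    [0,[0,0,0],0]
  ]
}}

```text
t: 9.6
tool_pos: [376.7, -297.5, 150.3]
eef_rot: [[-0.784, 0.62, 0.003], [0.62, 0.784, -0.002], [-0.004, 0.0, -1.0]]
ft_force: [-0.1, 0.3, 0.0]
finger_gap: 85.6
```

```bash
python3 go.py 362.7,276.2,120,51.7
```

```text
t 9.6 tcp [ 376.7 -297.5  150.3] yYaw 51.7 tilt [ 0.0029 -0.0022] gap 85.6 F [-0.1  0.3  0. ] q [ 0.65  0.51 -0.06  2.07  0.05  0.56  1.46]
362.7,276.2,120,51.7 tool d [366.8 441.3] down 30.3 roll -0.0 dist 574.0
```

Emit:
{"op": "carry_out", "data": {
  "rows": [
    [0,[0.013,0.0354,0],0],
    [0,[0.013,0.0354,0],0],
    [0,[0.013,0.0354,0],0],
    [0,[0.013,0.0354,0],0],
    [0,[0.013,0.0354,0],0],
    [0,[0.013,0.0354,0],0],
    [0,[0.013,0.0354,0],0],
    [0,[0.013,0.0354,0],0],
    [0,[0.0328,0.0198,0],0],
    [0,[0.0328,0.0198,0],0],
    [0,[0.0328,0.0198,0],0],
    [0,[0.0328,0.0198,0],0],
    [0,[0.0328,0.0198,0],0],
    [0,[0.0328,0.0198,0],0],
    [0,[0.0328,0.0198,0],0],
    [0,[0.0328,0.0198,0],0],
    [0,[0,0,0.03],0],
    [0,[0,0,0],0],
    [0,[0,0,0],0]
  ]
}}

```text
t: 11.98
tool_pos: [362.6, 276.1, 118.6]
eef_rot: [[-0.784, 0.621, -0.001], [0.621, 0.784, -0.001], [-0.0, -0.001, -1.0]]
ft_force: [0.4, 0.5, 0.3]
finger_gap: 85.3
```

```bash
python3 go.py 362.7,276.2,15,51.7; python3 - <<'E'
from h import *
t=ctrl.get_image("top");s=ctrl.get_image("scene")
a=cv2.resize(t[130:290,265:425],(390,390),interpolation=2);b=cv2.resize(s[190:390,90:290],(390,390),interpolation=2)
cv2.imwrite("pics/c3.png",np.hstack([a,b]))
E
```

```text
t 11.97 tcp [362.6 276.1 118.6] yYaw 51.6 tilt [-0.0005 -0.0008] gap 85.3 F [0.4 0.5 0.3] q [-0.74  0.55  0.04  2.15 -0.05  0.44  0.24]
362.7,276.2,15,51.7 tool d [0.  0.2] down 103.6 roll -0.1 dist 0.0
```

View pics/c3.png

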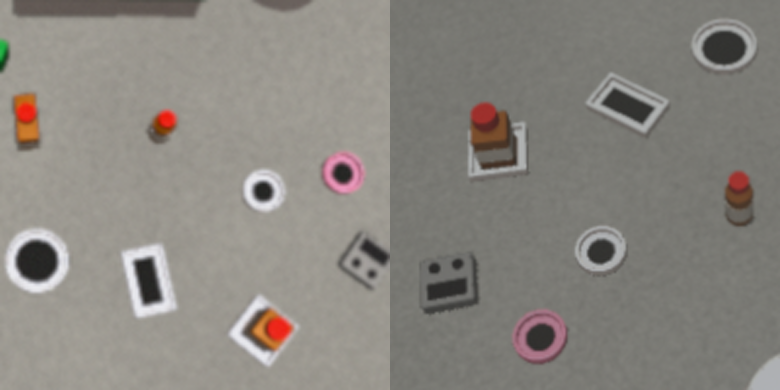

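The square bottle stands upright, centred and aligned in its dish: (268,328) in the left crop, (495,140) in the right. Now the jar.

Emit:
{"op": "carry_out", "data": {
  "rows": [
    [0,[0,0,0.027],0],
    [0,[0,0,0.028],0],
    [0,[0,0,0.028],0],
    [0,[0,0,0.02],0],
    [0,[0,0,0],0],
    [255,[0,0,0],0],
    [255,[0,0,0],0],
    [255,[0,0,0],0],
    [255,[0,0,0],0],
    [255,[0,0,0],0],
    [255,[0,0,0],0]
  ]
}}

```text
t: 13.45
tool_pos: [366.6, 279.7, 22.3]
eef_rot: [[-0.784, 0.62, -0.008], [0.62, 0.784, -0.006], [0.003, -0.009, -1.0]]
ft_force: [-1.9, -1.6, 5.7]
finger_gap: 55.0
```

```bash
python3 go.py 462.5,-12,150,51.7
```

```text
t 13.45 tcp [366.6 279.7  22.3] yYaw 51.6 tilt [-0.0077 -0.0055] gap 55.0 F [-1.9 -1.6  5.7] q [-0.78  0.75  0.11  2.18 -0.32  0.23  0.51]
462.5,-12,150,51.7 tool d [-256.2 -169.2] down -127.7 roll -0.1 dist 307.0
```

Emit:
{"op": "carry_out", "data": {
  "rows": [
    [255,[0,0,-0.005],0],
    [255,[0,0,-0.01],0],
    [255,[0,0,-0.02],0],
    [255,[0,0,-0.03],0],
    [255,[0,0,-0.03],0],
    [255,[0,0,-0.03],0],
    [255,[0,0,0],0],
    [255,[0,0,0],0]
  ],
  "squeeze": 50
}}

```text
t: 14.45
tool_pos: [367.2, 280.6, 145.9]
eef_rot: [[-0.784, 0.62, -0.008], [0.62, 0.784, -0.006], [0.002, -0.01, -1.0]]
ft_force: [0.5, -0.5, -2.0]
finger_gap: 54.5
```

```bash
python3 go.py 462.5,-12,150,51.7;python3 - <<'E'
from h import *
s=ctrl.get_image("scene");t=ctrl.get_image("top")
cv2.imwrite("pics/c4.png",np.hstack([cv2.resize(s[30:180,230:380],(390,390),interpolation=2),cv2.resize(t[190:340,110:260],(390,390),interpolation=2)]))
E
```

```text
t 14.45 tcp [367.2 280.6 145.9] yYaw 51.7 tilt [-0.0082 -0.0064] gap 54.5 F [ 0.5 -0.5 -2. ] q [-0.89  0.52  0.26  2.11 -0.24  0.55  0.44]
462.5,-12,150,51.7 tool d [-256.2 -170.5] down -4.1 roll -0.0 dist 308.0
```

View pics/c4.png

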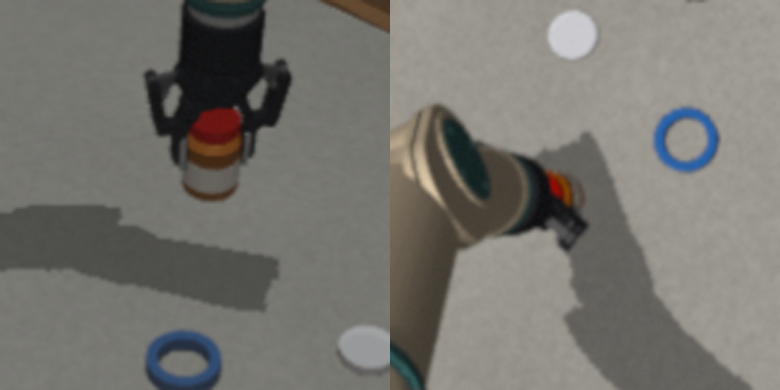

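The jar is held upright at (215,150) in the left crop. I stopped short at the J6 limit, so the grip is about 7 mm higher than planned. Carrying it to its dish.

Emit:
{"op": "carry_out", "data": {
  "rows": [
    [255,[-0.016,-0.0106,0],0],
    [255,[-0.032,-0.0213,0],0],
    [255,[-0.032,-0.0213,0],0],
    [255,[-0.032,-0.0213,0],0],
    [255,[-0.032,-0.0213,0],0],
    [255,[-0.032,-0.0213,0],0],
    [255,[-0.032,-0.0213,0],0],
    [255,[-0.032,-0.0213,0],0],
    [255,[-0.016,-0.0107,0.01],0],
    [255,[0,0,0.025],0],
    [255,[0,0,0.025],0],
    [255,[0,0,0.02],0],
    [255,[0,0,0],0],
    [255,[0,0,0],0]
  ]
}}

```text
t: 16.3
tool_pos: [462.2, -12.3, 67.2]
eef_rot: [[-0.784, 0.621, -0.008], [0.621, 0.784, -0.006], [0.003, -0.01, -1.0]]
ft_force: [-0.0, -0.6, -2.6]
finger_gap: 54.2
```

```bash
python3 go.py 462.5,-12,26.5,51.7
```

```text
t 16.3 tcp [462.2 -12.3  67.2] yYaw 51.6 tilt [-0.0082 -0.0062] gap 54.2 F [-0.  -0.6 -2.6] q [-0.13  0.66  0.13  2.16 -0.23  0.34  1.09]
462.5,-12,26.5,51.7 tool d [-0.1  0.4] down 40.7 roll -0.1 dist 0.0
```

Emit:
{"op": "carry_out", "data": {
  "rows": [
    [255,[0,0,0.015],0],
    [255,[0,0,0.013],0],
    [255,[0,0,0.006],0],
    [255,[0,0,0.003],0],
    [255,[0,0,0],0],
    [255,[0,0,0],0]
  ]
}}

```text
t: 17.05
tool_pos: [462.1, -12.4, 30.4]
eef_rot: [[-0.784, 0.62, -0.007], [0.62, 0.784, -0.006], [0.002, -0.009, -1.0]]
ft_force: [0.1, 0.1, -2.5]
finger_gap: 54.8
```

```bash
python3 go.py 462.5,-12,26.5,51.7
```

```text
t 17.05 tcp [462.1 -12.4  30.4] yYaw 51.7 tilt [-0.0072 -0.0062] gap 54.8 F [ 0.1  0.1 -2.5] q [-0.11  0.74  0.1   2.17 -0.26  0.25  1.12]
462.5,-12,26.5,51.7 tool d [-0.   0.6] down 3.9 roll -0.0 dist 1.0
```

Emit:
{"op": "carry_out", "data": {
  "rows": [
    [255,[0,0,0.002],0],
    [255,[0,0,0.001],0],
    [255,[0,0,0.0005],0],
    [255,[0,0,0],0],
    [255,[0,0,0],0]
  ]
}}

```text
t: 17.68
tool_pos: [461.9, -12.4, 26.7]
eef_rot: [[-0.784, 0.62, -0.008], [0.62, 0.784, -0.006], [0.002, -0.01, -1.0]]
ft_force: [-0.8, -0.3, -1.6]
finger_gap: 54.6
```

```bash
python3 go.py 462.5,-12,26.5,51.7
```

```text
t 17.68 tcp [461.9 -12.4  26.7] yYaw 51.7 tilt [-0.0077 -0.0062] gap 54.6 F [-0.8 -0.3 -1.6] q [-0.11  0.75  0.11  2.17 -0.28  0.24  1.14]
462.5,-12,26.5,51.7 tool d [-0.2  0.7] down 0.2 roll -0.0 dist 1.0
```

Emit:
{"op": "carry_out", "data": {
  "rows": [
    [255,[0,0,0.0005],0],
    [255,[0,0,0.0005],0],
    [255,[0,0,0],0]
  ]
}}

```text
t: 18.05
tool_pos: [461.9, -12.5, 26.3]
eef_rot: [[-0.784, 0.62, -0.007], [0.621, 0.784, -0.006], [0.002, -0.009, -1.0]]
ft_force: [-1.0, 1.0, 7.3]
finger_gap: 54.4
```

Emit:
{"op": "carry_out", "data": {
  "rows": [
    [70,[0,0,0],0],
    [40,[0,0,0],0],
    [0,[0,0,0],0],
    [0,[0,0,0],0],
    [0,[0,0,0],0],
    [0,[0,0,-0.015],0],
    [0,[0,0,-0.03],0],
    [0,[0,0,-0.035],0],
    [0,[0,0,-0.035],0],
    [0,[0,0,-0.015],0],
    [0,[0,0,0],0]
  ],
  "squeeze": 40
}}

```text
t: 19.42
tool_pos: [463.7, -11.5, 157.4]
eef_rot: [[-0.784, 0.62, -0.004], [0.62, 0.784, -0.006], [-0.0, -0.007, -1.0]]
ft_force: [-0.1, 0.2, -0.8]
finger_gap: 85.4
```

```bash
python3 go.py 636,2.5,15,96
```

```text
t 19.43 tcp [463.7 -11.5 157.4] yYaw 51.7 tilt [-0.0042 -0.0057] gap 85.4 F [-0.1  0.2 -0.8] q [-0.22  0.5   0.26  2.1  -0.21  0.57  1.09]
636,2.5,15,96 tool d [-126.5  117.8] down 142.4 roll -44.3 dist 173.0
```

Emit:
{"op": "carry_out", "data": {
  "rows": [
    [0,[-0.0253,0.0236,0],0],
    [0,[-0.0253,0.0236,0],0],
    [0,[-0.0253,0.0236,0],0],
    [0,[-0.0253,0.0236,0],0],
    [0,[-0.0253,0.0236,0],0],
    [0,[0,0,0.01],-8.9],
    [0,[0,0,0.01],-8.9],
    [0,[0,0,0.01],-8.9],
    [0,[0,0,0.01],-8.9],
    [0,[0,0,0.01],-8.9],
    [0,[0,0,0],0],
    [0,[0,0,0],0]
  ]
}}

```text
t: 20.92
tool_pos: [634.7, 2.0, 104.1]
eef_rot: [[-0.994, -0.105, -0.008], [-0.104, 0.995, -0.006], [0.009, -0.005, -1.0]]
ft_force: [0.2, -0.0, -0.7]
finger_gap: 85.7
```

```bash
python3 go.py 635.8,2.6,15,96; python3 - <<'E'
from h import *
t=ctrl.get_image("top");s=ctrl.get_image("scene")
a=cv2.resize(t[130:290,220:380],(390,390),interpolation=2);b=cv2.resize(s[160:330,220:390],(390,390),interpolation=2)
cv2.imwrite("pics/c5.png",np.hstack([a,b]))
E
```

```text
t 20.93 tcp [634.7   2.  104.1] yYaw 96.0 tilt [-0.0082 -0.0061] gap 85.7 F [ 0.2 -0.  -0.7] q [-0.07  0.76  0.03  1.66 -0.02  0.73  1.65]
635.8,2.6,15,96 tool d [-1.1  0.5] down 89.1 roll -0.0 dist 1.0
```

View pics/c5.png

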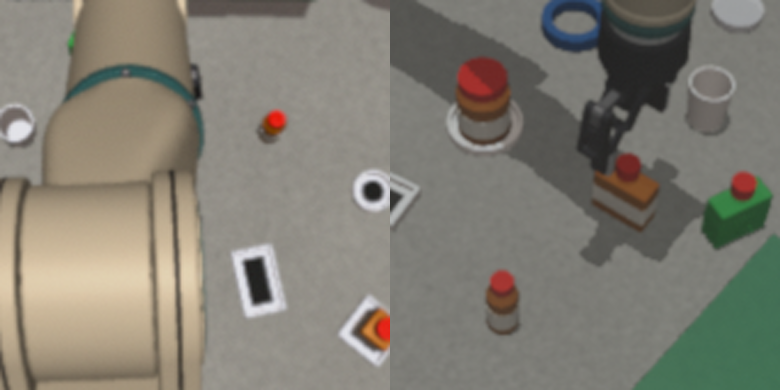

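The jar stands upright in its dish, at (483,105) in the right crop. The gripper is over the amber flat bottle, with the green one to the right and clear. Descending.

Emit:
{"op": "carry_out", "data": {
  "rows": [
    [0,[-0.002,0.001,0.025],0],
    [0,[0,0,0.025],0],
    [0,[0,0,0.022],0],
    [0,[0,0,0.017],0],
    [0,[0,0,0],0],
    [255,[0,0,0],0],
    [255,[0,0,0],0],
    [255,[0,0,0],0],
    [255,[0,0,0],0],
    [255,[0,0,0],0],
    [255,[0,0,0],0],
    [255,[0,0,0],0],
    [255,[0,0,0],0]
  ]
}}

```text
t: 22.65
tool_pos: [636.6, 2.9, 16.0]
eef_rot: [[-0.994, -0.107, -0.007], [-0.107, 0.994, -0.006], [0.007, -0.005, -1.0]]
ft_force: [-1.5, -0.5, 6.5]
finger_gap: 27.5
```

```bash
python3 go.py 438,-153,150,101.8
```

```text
t 22.65 tcp [636.6   2.9  16. ] yYaw 96.2 tilt [-0.0065 -0.006 ] gap 27.5 F [-1.5 -0.5  6.5] q [-0.07  0.89  0.02  1.69 -0.02  0.57  1.65]
438,-153,150,101.8 tool d [ 214.2 -133.7] down -134.0 roll -5.6 dist 253.0
```

J6 could reach its limit over the flat dish, so I'm regripping 6 mm higher before lifting.

Emit:
{"op": "carry_out", "data": {
  "rows": [
    [130,[0,0,0],0],
    [130,[0,0,0],0],
    [130,[0,0,-0.003],0],
    [130,[0,0,-0.003],0],
    [130,[0,0,0],0],
    [255,[0,0,0],0],
    [255,[0,0,0],0],
    [255,[0,0,0],0],
    [255,[0,0,0],0],
    [255,[0,0,0],0]
  ]
}}

```text
t: 23.9
tool_pos: [636.3, 2.8, 21.4]
eef_rot: [[-0.994, -0.107, -0.007], [-0.107, 0.994, -0.006], [0.008, -0.005, -1.0]]
ft_force: [-0.6, -0.0, 3.8]
finger_gap: 27.4
```

Emit:
{"op": "carry_out", "data": {
  "rows": [
    [255,[0,0,-0.01],0],
    [255,[0,0,-0.03],0],
    [255,[0,0,-0.03],0],
    [255,[0,0,-0.03],0],
    [255,[0,0,-0.03],0],
    [255,[0.015,-0.0095,0],0],
    [255,[0.0306,-0.0191,0],0],
    [255,[0.0306,-0.0191,0],0],
    [255,[0.0306,-0.0191,0],0],
    [255,[0.0306,-0.0191,0],0],
    [255,[0.0306,-0.0191,0],0],
    [255,[0.0306,-0.0191,0],0],
    [255,[0.0156,-0.0096,0],0],
    [255,[0,0,0.02],-5.6],
    [255,[0,0,0.03],0],
    [255,[0,0,0.03],0],
    [255,[0,0,0],0],
    [255,[0,0,0],0]
  ]
}}

```text
t: 26.15
tool_pos: [438.7, -152.6, 74.3]
eef_rot: [[-0.979, -0.204, -0.007], [-0.204, 0.979, -0.006], [0.008, -0.005, -1.0]]
ft_force: [0.5, 0.4, -1.6]
finger_gap: 27.3
```

```bash
python3 go.py 438.5,-153,26,101.8
```

```text
t 26.15 tcp [ 438.7 -152.6   74.3] yYaw 101.8 tilt [-0.0066 -0.0063] gap 27.3 F [ 0.5  0.4 -1.6] q [ 0.28  0.64 -0.01  2.15  0.04  0.35  2.01]
438.5,-153,26,101.8 tool d [ 0.3 -0.3] down 48.3 roll -0.0 dist 0.0
```

Emit:
{"op": "carry_out", "data": {
  "rows": [
    [255,[0,0,0.02],0],
    [255,[0,0,0.015],0],
    [255,[0,0,0.007],0],
    [255,[0,0,0.003],0],
    [255,[0,0,0.002],0],
    [255,[0,0,0],0],
    [255,[0,0,0],0]
  ]
}}

```text
t: 27.02
tool_pos: [437.7, -153.1, 26.9]
eef_rot: [[-0.979, -0.204, -0.007], [-0.204, 0.979, -0.006], [0.008, -0.005, -1.0]]
ft_force: [-0.4, 0.1, -1.9]
finger_gap: 27.9
```

```bash
python3 go.py 438.5,-153,25.4,101.8
```

```text
t 27.02 tcp [ 437.7 -153.1   26.9] yYaw 101.8 tilt [-0.0073 -0.0063] gap 27.9 F [-0.4  0.1 -1.9] q [ 0.28  0.74 -0.01  2.17  0.07  0.24  1.97]
438.5,-153,25.4,101.8 tool d [-0.8 -0. ] down 1.5 roll -0.0 dist 1.0
```

Emit:
{"op": "carry_out", "data": {
  "rows": [
    [255,[-0.001,0,0.0005],0],
    [255,[0,0,0.0005],0],
    [255,[0,0,0.0005],0],
    [255,[0,0,0.0003],0],
    [255,[0,0,0],0]
  ]
}}

```text
t: 27.65
tool_pos: [438.6, -152.8, 25.3]
eef_rot: [[-0.979, -0.204, -0.007], [-0.204, 0.979, -0.006], [0.008, -0.005, -1.0]]
ft_force: [-1.0, 0.5, 5.0]
finger_gap: 27.5
```

Emit:
{"op": "carry_out", "data": {
  "rows": [
    [160,[0,0,0],0],
    [110,[0,0,0],0],
    [50,[0,0,0],0],
    [0,[0,0,0],0],
    [0,[0,0,0],0],
    [0,[0,0,-0.015],0],
    [0,[0,0,-0.03],0],
    [0,[0,0,-0.035],0],
    [0,[0,0,-0.035],0],
    [0,[0,0,-0.015],0],
    [0,[0,0,0],0]
  ]
}}

```text
t: 29.02
tool_pos: [440.3, -152.3, 156.7]
eef_rot: [[-0.979, -0.204, -0.004], [-0.204, 0.979, -0.007], [0.006, -0.006, -1.0]]
ft_force: [-0.1, 1.0, 0.1]
finger_gap: 85.6
```

```bash
python3 go.py 632,-170,15,101.8
```

```text
t 29.02 tcp [ 440.3 -152.3  156.7] yYaw 101.7 tilt [-0.0042 -0.0072] gap 85.6 F [-0.1  1.   0.1] q [ 0.32  0.49 -0.07  2.09  0.08  0.57  1.97]
632,-170,15,101.8 tool d [-184.   -56.3] down 141.7 roll -0.1 dist 192.0
```

Emit:
{"op": "carry_out", "data": {
  "rows": [
    [0,[-0.0368,-0.0113,0],0],
    [0,[-0.0368,-0.0113,0],0],
    [0,[-0.0368,-0.0113,0],0],
    [0,[-0.0368,-0.0113,0],0],
    [0,[-0.0368,-0.0113,0],0],
    [0,[0,0,0.025],0],
    [0,[0,0,0.025],0],
    [0,[0,0,0],0],
    [0,[0,0,0],0]
  ]
}}

```text
t: 30.15
tool_pos: [630.9, -170.2, 103.8]
eef_rot: [[-0.979, -0.204, -0.008], [-0.204, 0.979, -0.006], [0.009, -0.005, -1.0]]
ft_force: [0.6, -0.7, 0.9]
finger_gap: 85.4
```

```bash
python3 go.py 632.4,-169.5,16,101.8; python3 - <<'E'
from h import *
t=ctrl.get_image("top");s=ctrl.get_image("scene")
a=cv2.resize(t[130:290,260:420],(390,390),interpolation=2);b=cv2.resize(s[190:350,130:290],(390,390),interpolation=2)
cv2.imwrite("pics/c6.png",np.hstack([a,b]))
E
```

```text
t 30.15 tcp [ 630.9 -170.2  103.8] yYaw 101.8 tilt [-0.0075 -0.0062] gap 85.4 F [ 0.6 -0.7  0.9] q [ 0.25  0.78 -0.06  1.61  0.07  0.76  1.93]
632.4,-169.5,16,101.8 tool d [-1.6  0.4] down 87.8 roll -0.0 dist 2.0
```

View pics/c6.png

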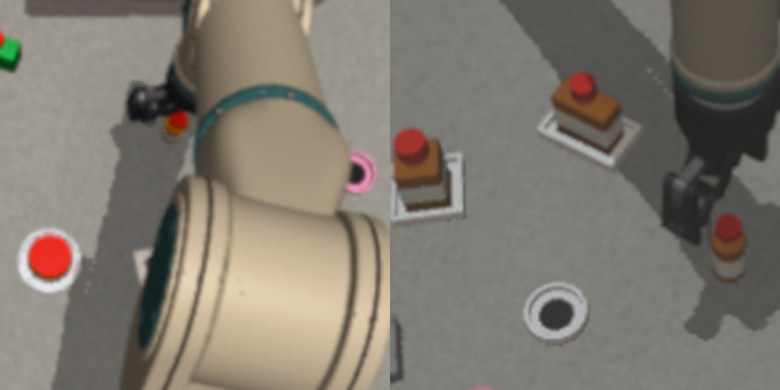

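The flat bottle stands upright and aligned in its dish, at (588,115) in the right crop. The gripper is over the vial.

Emit:
{"op": "carry_out", "data": {
  "rows": [
    [0,[-0.0022,0.001,0.025],0],
    [0,[0,0,0.025],0],
    [0,[0,0,0.022],0],
    [0,[0,0,0.017],0],
    [0,[0,0,0],0],
    [255,[0,0,0],0],
    [255,[0,0,0],0],
    [255,[0,0,0],0],
    [255,[0,0,0],0],
    [255,[0,0,0],0],
    [255,[0,0,0],0],
    [255,[0,0,0],0],
    [255,[0,0,0],0]
  ]
}}

```text
t: 31.88
tool_pos: [632.5, -169.4, 15.3]
eef_rot: [[-0.979, -0.204, -0.007], [-0.204, 0.979, -0.006], [0.008, -0.005, -1.0]]
ft_force: [-1.2, 0.6, 5.8]
finger_gap: 28.9
```

```bash
python3 go.py 555,-304,150,101.8
```

```text
t 31.88 tcp [ 632.5 -169.4   15.3] yYaw 101.8 tilt [-0.0067 -0.0064] gap 28.9 F [-1.2  0.6  5.8] q [ 0.24  0.91 -0.05  1.63  0.08  0.61  1.92]
555,-304,150,101.8 tool d [ 103.3 -116. ] down -134.7 roll -0.0 dist 155.0
```

Gap is 28.9 mm for the 30 mm vial, so it's held. Lifting only 105 mm for this short carry.

Emit:
{"op": "carry_out", "data": {
  "rows": [
    [255,[0,0,-0.015],0],
    [255,[0,0,-0.03],0],
    [255,[0,0,-0.03],0],
    [255,[0,0,-0.03],0],
    [255,[0.01,-0.0115,0],0],
    [255,[0.0206,-0.023,0],0],
    [255,[0.0206,-0.0232,0],0],
    [255,[0.0206,-0.0232,0],0],
    [255,[0.0206,-0.0232,0],0],
    [255,[0.0109,-0.0119,0],0],
    [255,[0,0,0.025],0],
    [255,[0,0,0.03],0],
    [255,[0,0,0],0],
    [255,[0,0,0],0]
  ]
}}

```text
t: 33.62
tool_pos: [555.4, -303.5, 66.4]
eef_rot: [[-0.979, -0.204, -0.007], [-0.204, 0.979, -0.006], [0.008, -0.005, -1.0]]
ft_force: [-0.2, -0.4, -0.7]
finger_gap: 29.3
```

```bash
python3 go.py 555,-304,19.3,101.8
```

```text
t 33.62 tcp [ 555.4 -303.5   66.4] yYaw 101.8 tilt [-0.007  -0.0062] gap 29.3 F [-0.2 -0.4 -0.7] q [ 0.49  0.81 -0.07  1.69  0.1   0.65  2.14]
555,-304,19.3,101.8 tool d [ 0.5 -0.4] down 47.1 roll -0.0 dist 1.0
```

Emit:
{"op": "carry_out", "data": {
  "rows": [
    [255,[0,0,0.02],0],
    [255,[0,0,0.015],0],
    [255,[0,0,0.006],0],
    [255,[0,0,0.003],0],
    [255,[0,0,0.001],0],
    [255,[0,0,0],0],
    [255,[0,0,0],0]
  ]
}}

```text
t: 34.5
tool_pos: [554.8, -304.0, 21.3]
eef_rot: [[-0.979, -0.204, -0.007], [-0.204, 0.979, -0.006], [0.008, -0.005, -1.0]]
ft_force: [0.1, 0.5, -1.0]
finger_gap: 29.0
```

Emit:
{"op": "carry_out", "data": {
  "rows": [
    [255,[0,0,0.0007],0],
    [255,[0,0,0.0005],0],
    [255,[0,0,0.0005],0],
    [255,[0,0,0.0004],0],
    [255,[0,0,0],0]
  ]
}}

```text
t: 35.12
tool_pos: [554.6, -303.9, 19.3]
eef_rot: [[-0.979, -0.204, -0.008], [-0.204, 0.979, -0.006], [0.009, -0.005, -1.0]]
ft_force: [-1.3, 0.3, 5.1]
finger_gap: 29.0
```

Emit:
{"op": "carry_out", "data": {
  "rows": [
    [160,[0,0,0],0],
    [110,[0,0,0],0],
    [50,[0,0,0],0],
    [0,[0,0,0],0],
    [0,[0,0,0],0],
    [0,[0,0,-0.015],0],
    [0,[0,0,-0.03],0],
    [0,[0,0,-0.035],0],
    [0,[0,0,-0.035],0],
    [0,[0,0,-0.035],0],
    [0,[0,0,-0.035],0]
  ]
}}

```text
t: 36.5
tool_pos: [556.0, -302.7, 206.3]
eef_rot: [[-0.979, -0.204, -0.007], [-0.204, 0.979, -0.007], [0.008, -0.005, -1.0]]
ft_force: [1.0, 0.0, 0.0]
finger_gap: 85.3
```

Emit:
{"op": "carry_out", "data": {
  "rows": [
    [0,[-0.0079,0.0395,0],0],
    [0,[-0.0079,0.0395,0],0],
    [0,[-0.0079,0.0395,0],0],
    [0,[-0.0079,0.0395,0],0],
    [0,[-0.0079,0.0395,0],0],
    [0,[-0.0079,0.0395,0],0],
    [0,[-0.0079,0.0395,0],0],
    [0,[-0.0079,0.0395,0],0],
    [0,[-0.0079,0.0395,0],0],
    [0,[-0.0079,0.0395,0],0],
    [0,[-0.0079,0.0395,0],0],
    [0,[-0.0079,0.0395,0],0],
    [0,[-0.0079,0.0395,0],0],
    [0,[-0.0079,0.0395,0],0],
    [0,[0,0,0],0],
    [0,[0,0,0],0]
  ]
}}

```text
t: 38.5
tool_pos: [551.7, 260.5, 201.0]
eef_rot: [[-0.979, -0.204, -0.007], [-0.204, 0.979, -0.007], [0.008, -0.005, -1.0]]
ft_force: [1.2, -0.2, -0.2]
finger_gap: 85.1
```

```bash
python3 - <<'E'
from h import *
t=ctrl.get_image("top");s=ctrl.get_image("scene")
a=cv2.resize(t[120:290,215:385+40][:, :],(480,390),interpolation=2);b=cv2.resize(s[130:350,110:390],(496,390),interpolation=2)
cv2.imwrite("pics/c7.png",cv2.resize(np.hstack([a,b]),(800,320)))
def red2(im):
    h=cv2.cvtColor(im,cv2.COLOR_BGR2HSV); return ((h[...,0]<5)|(h[...,0]>174))&(h[...,1]>170)&(h[...,2]>90)
I={"top":t,"scene":s}
caps={n:[c for c,a,m in blobs(red2(I[n]),12,500)] for n in C}
for nm,P in dict(jar=(462.5,-12),sq=(376,-297.5),flat=(438.5,-153),vial=(555,-304)).items():
    p,q=[min(caps[n],key=lambda c:np.linalg.norm(c-proj(n,[*P,78])[0])) for n in("top","scene")]
    X,e=tri(p,q);print(nm,X.round(1),e.round(1))
for n in C:   # bystanders: picture change before/after
    I0=cv2.imread(f"pics/{n}0.png")
    for nm,P in dict(beaker=onz("top",(226,181),40)[0],tape=onz("top",(224,243),15)[0]).items():
        x,y=proj(n,P)[0].astype(int);print(n,nm,P.round(),cv2.absdiff(I0,I[n])[y-17:y+18,x-17:x+18].max(2).mean().round(1))
E
```

```text
jar [460.7 -12.6  77.5] 0.0
sq [ 376.  -298.5   80.3] 0.9
flat [ 438.9 -153.3   78.6] 1.4
vial [ 554.  -304.6   71.9] 1.1
scene beaker [628. 155.  40.] 5.9
scene tape [440. 159.  15.] 19.7
top beaker [628. 155.  40.] 5.9
top tape [440. 159.  15.] 29.6
```

View pics/c7.png

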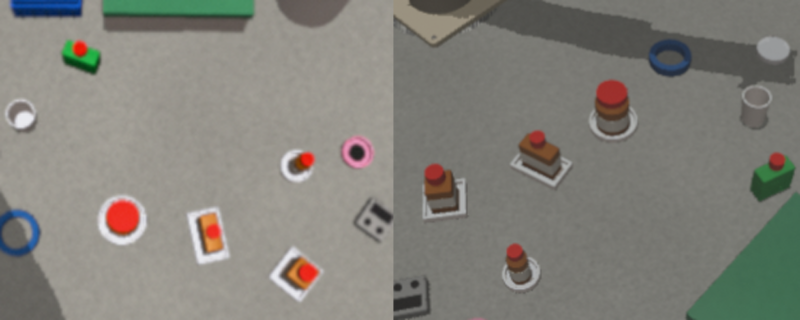

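All four bottles stand upright in their dishes: left crop (122,220), (211,235), (300,272) and (300,163). The cap heights came out 4 to 5 mm higher than on the bench, which matches the 4 mm dish floor. The tape and beaker sit where they were, and the picture difference around the tape comes from the arm's shadow. Handing in.

```bash
python3 -c "from workcell import ctrl; print(ctrl.sign_off())"
```

```text
the job is handed in; nothing more can be done
None
```

All four red-capped amber bottles stand upright in their matching white dishes, and I handed the job in at about 38.6 s of the 106 s allowed. Each was lowered until the wrist force showed light contact (5–9 N) and only then released.

**Final check:** the cap centres, found from both views, lie within about 2 mm of the dish centres. The caps are 4–5 mm higher than they were on the bench, as expected with a 4 mm dish floor. In the last picture the square and flat bottles line up with their dishes by eye; I did not measure their angles again.

**Left alone:** I did not touch the pink dish, the green bottle, the beaker or the tape roll. The before/after picture comparison did show a change around the tape. I put that down to the arm's shadow, because the tape looks to be in the same place.

**What went off plan:** joint 6 reached its range limit while picking up the jar. The grip ended up about 7 mm higher than planned and the tool tilted by about 0.5° from then on. I regripped the flat bottle 6 mm higher before lifting it, to avoid the same limit.

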